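# Slide the breadboard through the gap to the contact strip

### The arm

A 6-joint arm with a two-finger parallel gripper is mounted at the origin on the work surface. World frame = base frame: x ahead of the robot, y to its left, z up, the work surface at z = 0. Lengths are in m, angles in degrees, forces in N, time in s.
With the tool pointing down it reaches from about 0.4 to 0.825 m from the base axis. Payload 7 kg.
Tool frame: the origin (TCP) lies midway between the tips of the shut fingers; the grasp point (between the pads) lies 19 mm behind it; z points along the fingers, x is the direction in which the jaws open and shut, and the axes are right-handed (so a half turn about z gives the same grasp; the last joint's range is limited). The gripper opens to 88 mm and grips with 3 to 60 N. Pads are 19 mm wide; open, the fingers measure 130 mm over their backs; the gripper's body (78 mm by 193 mm) begins 47 mm behind the grasp point.
Start: joints at [85.262, 20.546, 0.682, 0, -70.136, -16.507], TCP at [0.245, 0.629, 0.227] pointing down, gripper open.
Joint ranges: [-176.03, 176.03], [-82.01, 121.73], [-58.28, 71.71], [-173.87, 95.51], [-174.79, -0.11], [-173.66, 173.66]. Speed limits (degrees/s): [136.94, 136.94, 172.46, 180, 180, 180].

### API

Orientations are given as [roll, pitch, yaw] about the fixed x, y, z axes, in that order (R = Rz(yaw) Ry(pitch) Rx(roll)).
In Python, from plant import ctrl, vision, nets gives the robot as it stands.
- The arm moves only by the shell command python3 -m jog 'ROWS'. ROWS is text: rows parted by semicolons, each of 7 numbers parted by spaces: the turn, a rotation vector about the tool's x, y, z in units of 0.1 rad (1.0 is 0.1 rad), then the shift along the tool's x, y, z in units of 4 cm (1.0 is 4 cm), then the opening, from -1 (shut) to 1 (fully open). In form: rx ry rz x y z jaw; .... A call has 1 to 8 rows; each row shifts and turns the commanded pose from where the row before left it, along the tool's axes as they then stand; what a row does not reach is not made up. A row lasts 1/8 s, in which the tool goes at most 62.5 mm and 10.7 degrees, less where a joint would pass 70% of its speed; a pose out of reach is approached as far as the arm can. A call with a number of a shift or a turn outside -1 to 1 is refused whole. A call with a gripper value outside its range is refused whole. The fingers move at their own pace and stop on an object; the grip force is fixed at half the most. Time passes only in rows, so rows that do not move let the fingers close. It gives the time, the measured TCP pose, the force and the opening at its end, in the units of the state.
- ctrl.get_obs(): the state, without advancing time (a new reading comes with each control period).
- vision.snapshot(name): name is "scene" or "top" or "wrist"; returns (picture, depth): 420x560x3 uint8, red, green, blue; 420x560 float32, m along the optical axis (not along the pixel's ray), 0 where there is no reading.
- vision.camera_info(name): a dict with "camera_matrix" (3x3 intrinsics, pixels), "camera_from_world" (4x4, takes a point from world to camera coordinates); the wrist camera has in their place "tool_from_camera" (4x4, takes a point from camera to tool coordinates, whose origin is the TCP and whose axes are the tool frame's). Camera axes: x right, y down, z forward; pixel columns grow to the right and rows downward; lengths in m; the calibration is good to about 2 mm. A picture is of the moment at which its call begins: read the wrist's pose just before it. camera_info takes no time and is no camera call.
- ctrl.close_job(): hands the job in, once; it reports no verdict.
Trained networks look in the newest picture that a camera, given by its name, has taken for a name from the list of things; names that differ only in an ending like _2 or _b are one class to them, and where a whole thing is asked for, a point or a joint stands for the part that bears it (a point fixed in the world has none). Each returns a list of dicts, best first, with "score" (0 to 1); they miss things now and then, are a little off and sometimes report something else, mostly with a low value. They report only what shows in the picture. A call takes as long as a camera call. They do not tell look-alikes from the thing itself.
- nets.boxes_of(target, camera): "location" ([x, y, z] in m, in world coordinates, good to about 4 mm: the middle of the surface that is visible of it).
The state is a dict: "clock": time; "joint_pos": joint angles; "qvel": joint speeds; "tau": joint torques, N m; "tool_pos": TCP position; "orientation": TCP orientation; "force": force on the tool from outside, world axes, zero at the start; "moment": the same for the moment, N m; "opening": finger opening in m.
Only numpy, scipy, OpenCV 4.12 (cv2) and the standard library are available. Lean on these libraries where they do the work, as an engineer would, in place of code of your own. Each camera call takes 0.05 s, during which the arm holds its last target.

### The job

Push the white breadboard flat along the desk, leading with a short end, through the narrow gap between the grey solder reel and the black tip-cleaner pot, until its leading end sits squarely against the blue contact strip behind them. Push it along with the fingers, without lifting, tipping or carrying it. Leave everything else on the desk where it is.

Things in the scene. Friction and masses are not known exactly. Their poses are not given: they have to be found in the camera images.
- breadboard: white half-size breadboard, loose, lying flat on the desk, 84 mm long (its x axis) x 55 mm wide (its y axis) x 9 mm thick, 40 to 75 g; either short end may lead. Origin at the centre of its underside, z axis up.
- dock: the fixed unit of reel, pot and strip, screwed to the desk. Origin on the desk midway in the gap; x axis = direction to push, from the open desk through the gap to the strip; z up. The gap is narrowest at x = 0: 60 mm, from y = -30 to +30 mm. At the start the breadboard's origin is at x = -190 to -150 mm, within 40 mm of y = 0, turned up to 0.35 rad.
- reel (a point): centre of the foot of the grey solder reel, a fixed round of radius 28 mm, 48 mm high, on the gap's +y side (x = 0, y = +58 mm in the dock's frame)
- pot (a point): centre of the foot of the black tip-cleaner pot with brass top, a fixed round of radius 30 mm, 44 mm high, on the gap's -y side (x = 0, y = -60 mm in the dock's frame)
- strip (a point): middle of the foot of the face the breadboard must meet on the fixed blue contact strip (x = +115 mm, y = 0 in the dock's frame); strip 80 mm long along y, 14 mm deep, 17 mm high. The breadboard rests against it with its origin at x = +73 mm in the dock's frame.
- paddle: black plastic paddle controller with a dial, 75 x 55 x 46 mm; loose, to be left alone. Origin at its underside
- cutters: chrome side cutters with red grips, 140 x 62 x 14 mm; loose, to be left alone. Origin at its underside
- flux_tin: small round brass tin with green lid, 60 mm across, 24 mm high, near the black pot; loose, to be left alone. Origin at its underside
- part_jar: amber jar with yellow cap, 44 mm across, 55 mm high, near the solder reel; loose, to be left alone. Origin at its underside
- green_board: green circuit board with black chips, 80 x 60 x 18 mm; loose, to be left alone. Origin at its underside
- driver: screwdriver with a yellow handle, lying, 120 mm long; loose, to be left alone. Origin at its underside
Not all that is in view belongs to the job. Of the things like the breadboard, leave any that is turquoise; of the rest the larger one is meant. Several things look just like the dock: the one meant starts farthest to the robot's left.

How it is judged (in metres and radians):
On the way:
1. the breadboard is in the gap, between the reel and the pot (x of breadboard in the frame of dock between -0.025 and 0.03 m and y of breadboard in the frame of dock between -0.014 and 0.014 m), for 0.1 s.
At the end, for the whole second after the job is handed in: the breadboard lies flat and at rest beyond the gap, its leading end within 4 mm of the contact strip, within 15 mm of the gap's centre line and square to the strip within 0.1 rad (x of breadboard in the frame of dock above 0.069 m and y of breadboard in the frame of dock between -0.015 and 0.015 m and angle between the x axis of breadboard and the x axis of dock, either way round below 0.1 rad and height (world z) of breadboard below 0.003 m and angle between breadboard's own z axis and vertical below 0.05 rad and linear speed of breadboard below 0.01 m/s); the robot touches nothing.
It fails at once if the breadboard is lifted or tipped (height (world z) of breadboard above 0.01 m or angle between breadboard's own z axis and vertical above 0.2 rad).
It fails at once if another thing on the desk is moved by more than 15 mm (distance of any of paddle, cutters, flux_tin, part_jar, green_board, driver from where it was at the start of the episode above 0.015 m).
It also fails if it takes over 54 s, if anything falls off the work surface, if the arm or the gripper's body presses on something with over 40 N, if the wrist force passes 120 N, or if a joint passes its speed limit or range.

## Working session

There is one attempt and no reset: what is moved stays moved. The work goes in short steps, Python scripts to look and compute and a shell command to move; the robot and the scene stay as the last step left them, time stands still between calls to the robot, and variables do not carry over. Pictures are saved under pics/ and viewed, and the job is handed in when it is done.

```bash
mkdir -p pics; ls; python3 - <<'E'
from plant import ctrl,vision,nets
import cv2
o=ctrl.get_obs();print(o)
for n in ["scene","top"]:
    p,d=vision.snapshot(n);cv2.imwrite(f"pics/{n}0.png",p[:,:,::-1])
    for t in ["breadboard","dock","reel","pot","strip"]:
        try:print(n,t,[(r['score'],r['location']) for r in nets.boxes_of(t,n)])
        except Exception as e:print(t,e)
print(ctrl.get_obs()['clock'])
E
```

```text
pics
{'clock': 0.0, 'joint_pos': array([ 8.52598815e+01,  2.05918347e+01,  6.33992017e-01, -2.27941171e-02,
       -7.01365200e+01, -1.65036204e+01]), 'qvel': array([0.0333695 , 0.06727751, 0.06971444, 0.05028586, 0.0054795 ,
       0.03116547]), 'tau': array([-1.44530886e-04, -5.82714021e+01,  2.93043727e+01,  6.99717969e+00,
        6.93194437e-03, -1.75071955e-04]), 'tool_pos': array([0.24444369, 0.62864727, 0.22561144]), 'orientation': array([-1.79993736e+02, -9.65628246e-02, -1.11251507e+02]), 'force': array([-0.04597763, -0.24110889,  0.51483714]), 'moment': array([-0.04857439,  0.0010794 , -0.04172493]), 'opening': 0.08746711772046026}
scene breadboard [(0.65, [0.4583, -0.2604, 0.0041]), (0.59, [0.5801, -0.165, 0.0099]), (0.57, [0.4494, -0.1403, 0.0087]), (0.16, [0.6272, 0.0251, 0.0268])]
scene dock [(0.95, [0.6292, 0.0233, 0.029]), (0.83, [0.2993, -0.2497, 0.0249]), (0.82, [0.7913, -0.3058, 0.023]), (0.37, [0.4853, -0.4129, 0.0058]), (0.36, [0.7556, 0.0241, 0.0252])]
scene reel [(0.75, [0.6302, 0.0267, 0.0296]), (0.7, [0.7907, -0.3131, 0.0229]), (0.58, [0.3047, -0.2461, 0.026
[... 175 characters left out ...]
3035, -0.2463, 0.0251]), (0.83, [0.7875, -0.3109, 0.0263]), (0.35, [0.4998, 0.3375, 0.0333])]
top breadboard [(0.82, [0.4476, -0.1484, 0.0097]), (0.68, [0.4613, -0.2732, 0.0081]), (0.61, [0.5719, -0.1768, 0.0112]), (0.36, [0.6249, 0.0123, 0.0418])]
top dock [(0.92, [0.7876, -0.3308, 0.0372]), (0.84, [0.6202, 0.0065, 0.0451]), (0.83, [0.2997, -0.2554, 0.0416]), (0.71, [0.4804, 0.3218, 0.0346])]
top reel [(0.81, [0.7836, -0.3262, 0.0457]), (0.8, [0.621, 0.0107, 0.0378]), (0.77, [0.298, -0.2556, 0.0428])]
top pot [(0.94, [0.2961, -0.2531, 0.0417]), (0.8, [0.6222, 0.0127, 0.042])]
top strip [(0.75, [0.6246, 0.0111, 0.0406]), (0.72, [0.295, -0.2552, 0.0405]), (0.68, [0.7869, -0.327, 0.0408])]
0.6
```

View pics/scene0.png

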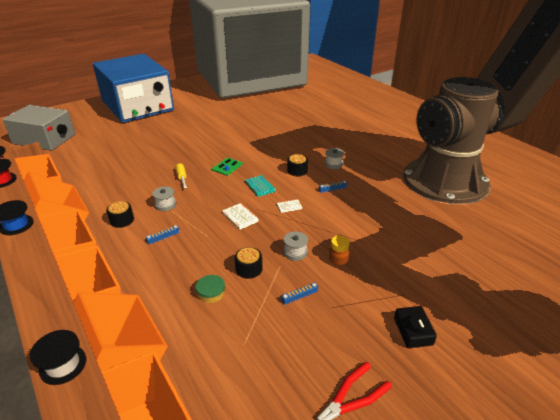

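View pics/top0.png

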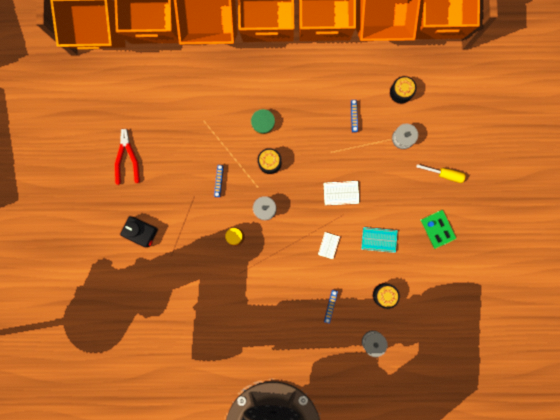

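The top view shows three reel, pot and strip units. The leftmost has its reel at (264,208), pot at (269,160) and strip at (220,180), with the tin and jar beside it. The larger white breadboard is at (341,193). I'll measure these precisely now.

```bash
cat > h.py <<'E'
from plant import ctrl,vision,nets
import cv2,numpy as np
def snap(n):
    p,d=vision.snapshot(n);return p,d
def world(n='top',d=None,T=None):
    ci=vision.camera_info(n);K=np.array(ci['camera_matrix'])
    v,u=np.mgrid[:420,:560]
    c=np.stack([(u-K[0,2])/K[0,0]*d,(v-K[1,2])/K[1,1]*d,d],-1)
    M=np.linalg.inv(np.array(ci['camera_from_world'])) if T is None else T
    return c@M[:3,:3].T+M[:3,3]
def rayplane(uv,z,n='top'):
    ci=vision.camera_info(n);K=np.array(ci['camera_matrix']);M=np.linalg.inv(np.array(ci['camera_from_world']))
    uv=np.atleast_2d(uv).astype(float)
    r=np.c_[(uv[:,0]-K[0,2])/K[0,0],(uv[:,1]-K[1,2])/K[1,1],np.ones(len(uv))]@M[:3,:3].T
    return M[:3,3]+r*((z-M[2,3])/r[:,2])[:,None]
def board(p,n='top',roi=None):
    hsv=cv2.cvtColor(p,cv2.COLOR_RGB2HSV)
    m=((hsv[...,1]<70)&(hsv[...,2]>150)).astype(np.uint8)
    m=cv2.morphologyEx(m,cv2.MORPH_CLOSE,np.ones((3,3)))
    return m
def boardpose(p,n='top',win=(0.35,0.75,-0.35,0.3)):
    m=board(p,n);k,l,s,c=cv2.connectedComponentsWithStats(m)
    best=None
    for i in range(1,k):
        if s[i,4]<100: continue
        w=rayplane(c[i],0.009,n)[0]
        if not(win[0]<w[0]<win[1] and win[2]<w[1]<win[3]):continue
        if best is None or s[i,4]>s[best,4]:best=i
    cs,_=cv2.findContours((l==best).astype(np.uint8),0,1)
    pts=rayplane(cs[0][:,0],0.009,n)[:,:2]
    r=cv2.minAreaRect((pts*1000).astype(np.float32))
    b=cv2.boxPoints(r);e=b[1]-b[0],b[2]-b[1]
    L=max(e,key=np.linalg.norm);a=np.degrees(np.arctan2(L[1],L[0]))%180
    return np.array(r[0])/1000,sorted(map(np.linalg.norm,e)),a
E
python3 - <<'E'
from h import *
p,d=snap('top');W=world('top',d)
print(boardpose(p)); print(W[193,341])
Z=W[...,2]
hsv=cv2.cvtColor(p,cv2.COLOR_RGB2HSV)
for nm,(x0,x1,y0,y1),zr in [('reel',(245,285,190,228),(.040,.056)),('pot',(248,292,138,182),(.036,.052)),('strip',(205,235,155,205),(.010,.025)),('tin',(245,280,100,136),(.016,.03)),('jar',(215,250,222,250),(.045,.065)),('board',(320,365,175,210),(.004,.016))]:
    sub=W[y0:y1,x0:x1].reshape(-1,3);k=(sub[:,2]>zr[0])&(sub[:,2]<zr[1]);q=sub[k]
    r=cv2.minAreaRect((q[:,:2]*1000).astype(np.float32));cc=cv2.minEnclosingCircle((q[:,:2]*1000).astype(np.float32))
    print(nm,k.sum(),np.median(q[:,2]).round(4),'mean',q.mean(0).round(4),'rect',np.round(r[0],1),np.round(r[1],1),r[2],'circ',np.round(cc[0],1),round(cc[1],1))
big=cv2.resize(p[80:280,160:440],None,fx=2.8,fy=2.8,interpolation=cv2.INTER_CUBIC);cv2.imwrite('pics/topzoom.png',big[:,:,::-1])
E
```

```text
(array([ 0.57583466, -0.17665259]), [np.float32(56.083538), np.float32(85.64752)], np.float32(92.237686))
[ 0.57498969 -0.17680881  0.00980292]
reel 295 0.0429 mean [0.5397 0.0127 0.0431] rect [539.9  12. ] [53.7 53.1] 44.288387298583984 circ [539.7  12.5] 27.7
pot 448 0.0418 mean [ 0.6562 -0.0007  0.042 ] rect [656.2  -1.1] [56.4 57.9] 89.65840911865234 circ [ 6.566e+02 -6.000e-01] 30.0
strip 181 0.016 mean [0.6102 0.1269 0.0158] rect [611.1 127.3] [15.2 80. ] 83.51295471191406 circ [610.9 125.6] 40.3
tin 449 0.0229 mean [0.7578 0.0152 0.0231] rect [757.8  15.8] [57.3 58.5] 89.83549499511719 circ [758.1  15.1] 30.1
jar 220 0.0542 mean [0.4716 0.0851 0.0542] rect [471.7  84.9] [38.2 36. ] 88.80182647705078 circ [471.7  85.4] 19.6
board 742 0.0083 mean [ 0.5772 -0.178   0.0084] rect [ 578.  -181.1] [107.4  84.9] 88.66119384765625 circ [ 579.4 -182.3] 62.2
```

View pics/topzoom.png

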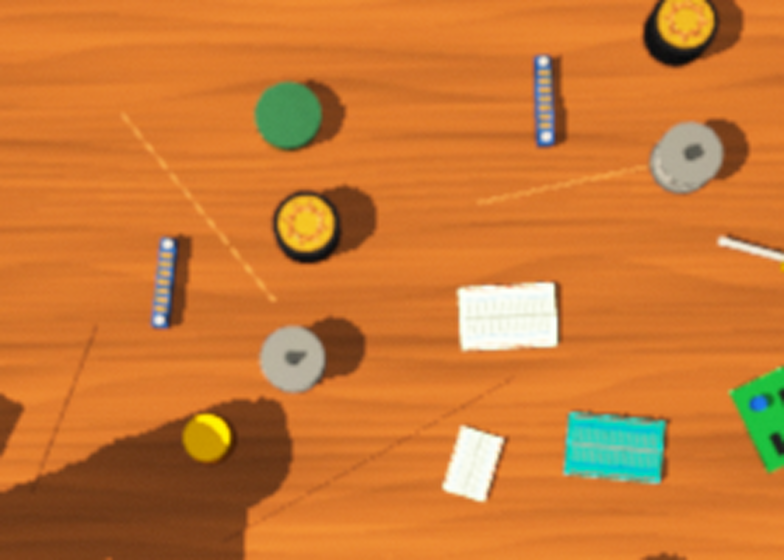

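```bash
cat >> h.py <<'E'
O=np.array([.5971,.006]);PSI=83.6
def todock(c,a):
    t=np.radians(PSI);r=np.array(c)-O
    return r[0]*np.cos(t)+r[1]*np.sin(t),-r[0]*np.sin(t)+r[1]*np.cos(t),(a-PSI+90)%180-90
def rows(poses,start,jaw=-1,nd=2):
    """poses: list of (x,y,z,yawdeg); start same; tool down (roll 180). prints rows, tracks rounding"""
    x,y,z,w=start;out=[]
    for (X,Y,Z,Wd) in poses:
        # shift is along tool's axes as they stand at row start
        t=np.radians(w);ax=np.array([np.cos(t),np.sin(t)]);ay=np.array([np.sin(t),-np.cos(t)])
        d=np.array([X-x,Y-y]);sx,sy,sz=[round(v/.04,nd) for v in (d@ax,d@ay,-(Z-z))]
        rz=round(-np.radians((Wd-w+180)%360-180)/.1,nd)
        out.append(f"0 0 {rz:g} {sx:g} {sy:g} {sz:g} {jaw}")
        x,y=np.array([x,y])+.04*(sx*ax+sy*ay);z-=.04*sz;w-=np.degrees(rz*.1)
    for i in range(0,len(out),8):print("; ".join(out[i:i+8]))
    print('end',x,y,z,w)
def cur():
    o=ctrl.get_obs();return (*o['tool_pos'],o['orientation'][2])
E
python3 - <<'E'
from h import *
print(todock(*boardpose(snap('top')[0])[::2]))
s=cur();n=24;e=(.579,-.243,.2,-177.8)
rows([tuple(np.array(s)+(np.array(e)-np.array(s))*k/n) for k in range(1,n+1)],s)
E
```

```text
(np.float64(-0.18388470741260549), np.float64(0.0007727279570204533), np.float32(8.637688))
0 0 0.48 0.72 -0.65 0.03 -1; 0 0 0.49 0.69 -0.69 0.03 -1; 0 0 0.48 0.65 -0.72 0.02 -1; 0 0 0.49 0.62 -0.75 0.03 -1; 0 0 0.48 0.58 -0.78 0.03 -1; 0 0 0.48 0.54 -0.81 0.03 -1; 0 0 0.49 0.51 -0.83 0.02 -1; 0 0 0.48 0.46 -0.86 0.03 -1
0 0 0.49 0.42 -0.88 0.03 -1; 0 0 0.48 0.38 -0.89 0.03 -1; 0 0 0.48 0.33 -0.92 0.02 -1; 0 0 0.49 0.29 -0.93 0.03 -1; 0 0 0.48 0.24 -0.94 0.03 -1; 0 0 0.49 0.2 -0.95 0.03 -1; 0 0 0.48 0.15 -0.96 0.03 -1; 0 0 0.48 0.11 -0.97 0.02 -1
0 0 0.49 0.05 -0.97 0.03 -1; 0 0 0.48 0.01 -0.97 0.03 -1; 0 0 0.49 -0.03 -0.98 0.03 -1; 0 0 0.48 -0.09 -0.97 0.02 -1; 0 0 0.48 -0.13 -0.96 0.03 -1; 0 0 0.49 -0.17 -0.96 0.03 -1; 0 0 0.48 -0.22 -0.95 0.03 -1; 0 0 0.49 -0.27 -0.93 0.03 -1
end 0.578919356904087 -0.2429919806329302 0.19981449018084857 -177.8222618881142
```

```bash
python3 -m jog '0 0 0.48 0.72 -0.65 0.03 -1; 0 0 0.49 0.69 -0.69 0.03 -1; 0 0 0.48 0.65 -0.72 0.02 -1; 0 0 0.49 0.62 -0.75 0.03 -1; 0 0 0.48 0.58 -0.78 0.03 -1; 0 0 0.48 0.54 -0.81 0.03 -1; 0 0 0.49 0.51 -0.83 0.02 -1; 0 0 0.48 0.46 -0.86 0.03 -1'
python3 -m jog '0 0 0.49 0.42 -0.88 0.03 -1; 0 0 0.48 0.38 -0.89 0.03 -1; 0 0 0.48 0.33 -0.92 0.02 -1; 0 0 0.49 0.29 -0.93 0.03 -1; 0 0 0.48 0.24 -0.94 0.03 -1; 0 0 0.49 0.2 -0.95 0.03 -1; 0 0 0.48 0.15 -0.96 0.03 -1; 0 0 0.48 0.11 -0.97 0.02 -1'
python3 -m jog '0 0 0.49 0.05 -0.97 0.03 -1; 0 0 0.48 0.01 -0.97 0.03 -1; 0 0 0.49 -0.03 -0.98 0.03 -1; 0 0 0.48 -0.09 -0.97 0.02 -1; 0 0 0.48 -0.13 -0.96 0.03 -1; 0 0 0.49 -0.17 -0.96 0.03 -1; 0 0 0.48 -0.22 -0.95 0.03 -1; 0 0 0.49 -0.27 -0.93 0.03 -1'
python3 - <<'E'
from h import *
print(cur())
T=vision.camera_info('wrist');print(np.round(T['tool_from_camera'],3))
p,d=snap('wrist');cv2.imwrite('pics/w1.png',p[:,:,::-1]);p,d=snap('top');cv2.imwrite('pics/t1.png',p[:,:,::-1])
E
```

```text
clock: 1.7
tool_pos: [0.3564, 0.3372, 0.218]
orientation: [180.0, 0.0, -133.5]
force: [1.0, -0.8, -0.4]
opening: 0.0133
clock: 2.7
tool_pos: [0.4678, 0.0464, 0.2093]
orientation: [180.0, 0.0, -155.7]
force: [0.0, 0.1, 0.4]
opening: 0.0005
clock: 3.7
tool_pos: [0.5793, -0.2443, 0.1998]
orientation: [-180.0, 0.0, -177.9]
force: [0.6, 0.4, 0.2]
opening: 0.0007
(np.float64(0.5793294398390004), np.float64(-0.24432814152746146), np.float64(0.19981004572404967), np.float64(-177.9142473298698))
[[ 1.    -0.    -0.001 -0.001]
 [ 0.     0.968  0.249 -0.067]
 [ 0.001 -0.249  0.968 -0.157]
 [ 0.     0.     0.     1.   ]]
```

View pics/w1.png

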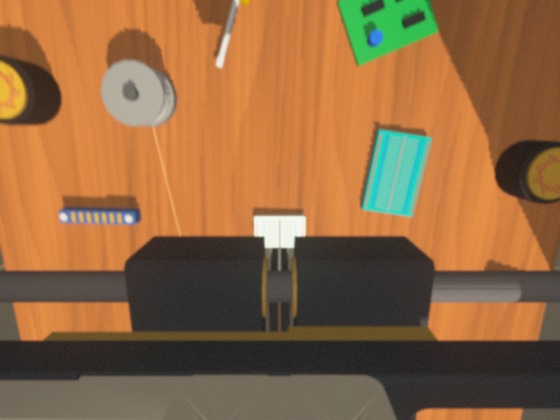

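View pics/t1.png

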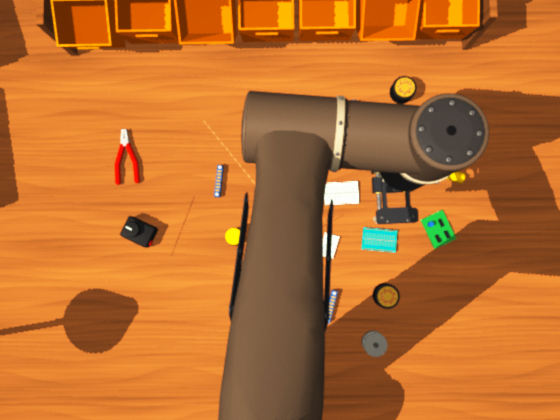

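```bash
python3 - <<'E'
from h import *
T=vision.camera_info('wrist');K=T['camera_matrix'];print(np.round(K,1))
M=np.linalg.inv(T['tool_from_camera'])
for q in [(0,0,0),(.021,0,0),(0,.0095,0),(0,-.0095,0),(0,-.0095,-.02),(0,.02,.19)]:
    c=M[:3,:3]@q+M[:3,3];print(q,(K@c)[:2]/c[2])
p,d=snap('wrist')
W=world('wrist',d,np.array(T['tool_from_camera']))
for v in range(205,300,8):print(v,[tuple(np.round(W[v,u]*1000).astype(int)) for u in (255,280,300)])
for u in range(245,316,5):print(u,np.round(W[225,u]*1000))
E
```

```text
[[336.5   0.  279. ]
 [  0.  336.5 214.8]
 [  0.    0.    1. ]]
(0, 0, 0) [281.05844175 266.54983738]
(0.021, 0, 0) [322.90590398 266.55587369]
(0, 0.0095, 0) [281.03867517 283.90882374]
(0, -0.0095, 0) [281.07877094 248.69677366]
(0, -0.0095, -0.02) [281.2848257  264.56822401]
(0, 0.02, 0.19) [280.24397539 212.85663739]
205 [(np.int64(-27), np.int64(14), np.int64(200)), (np.int64(0), np.int64(14), np.int64(200)), (np.int64(21), np.int64(14), np.int64(200))]
213 [(np.int64(-28), np.int64(23), np.int64(200)), (np.int64(0), np.int64(23), np.int64(201)), (np.int64(22), np.int64(23), np.int64(200))]
221 [(np.int64(-27), np.int64(29), np.int64(191)), (np.int64(0), np.int64(29), np.int64(191)), (np.int64(21), np.int64(29), np.int64(191))]
229 [(np.int64(-27), np.int64(38), np.int64(190)), (np.int64(0), np.int64(38), np.int64(191)), (np.int64(21), np.int64(38), np.int64(191))]
237 [(np.int64(-7), np.int64(-39), np.int64(-71)), (np.int64(0), np.int64(47), np.int64(191)), (np.int64(5), np.int64(-39), np.int64(-73))]
245 [(np.int64(-7), np.int64(-39), np.int64(-77)), (np.int64(0), np.int64(57)
[... 523 characters left out ...]
t64(-88)), (np.int64(-1), np.int64(-32), np.int64(-80)), (np.int64(4), np.int64(-35), np.int64(-88))]
285 [(np.int64(-6), np.int64(-34), np.int64(-89)), (np.int64(-1), np.int64(-30), np.int64(-82)), (np.int64(4), np.int64(-33), np.int64(-88))]
293 [(np.int64(-6), np.int64(-31), np.int64(-88)), (np.int64(-1), np.int64(-29), np.int64(-83)), (np.int64(4), np.int64(-31), np.int64(-88))]
245 [-39.  36. 200.]
250 [-33.  36. 200.]
255 [-27.  34. 190.]
260 [-22.  34. 191.]
265 [-16.  34. 191.]
270 [-11.  33. 190.]
275 [ -6.  33. 190.]
280 [ -0.  34. 191.]
285 [  5.  34. 191.]
290 [ 10.  34. 190.]
295 [ 16.  34. 191.]
300 [ 21.  34. 191.]
305 [ 27.  33. 190.]
310 [ 33.  36. 200.]
315 [ 38.  36. 200.]
```

```bash
python3 - <<'E'
from h import *
p=cv2.imread('pics/w1.png')
cv2.imwrite('pics/w1z.png',cv2.resize(cv2.convertScaleAbs(p[200:350,210:350],alpha=1.6,beta=25),None,fx=5,fy=4))
p,d=snap('scene');cv2.imwrite('pics/s1z.png',cv2.resize(p[100:260,160:373,::-1],None,fx=3.7,fy=3.7,interpolation=cv2.INTER_CUBIC))
E
```

```text
(no output)
```

View pics/w1z.png

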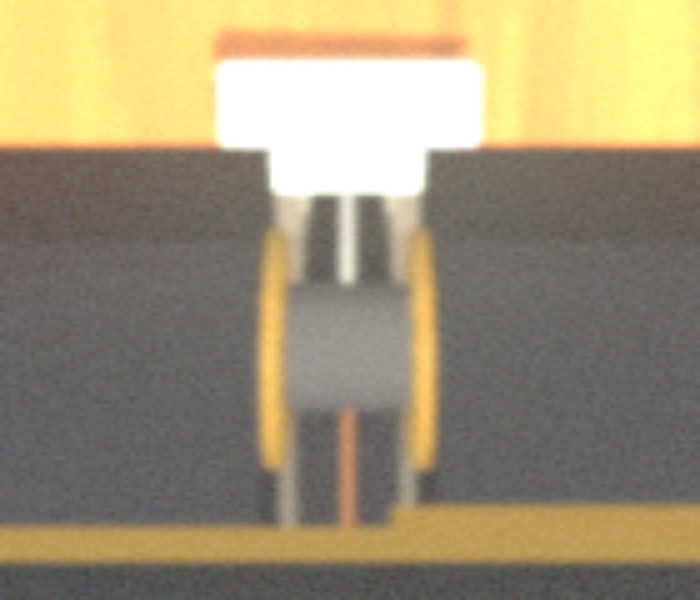

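View pics/s1z.png

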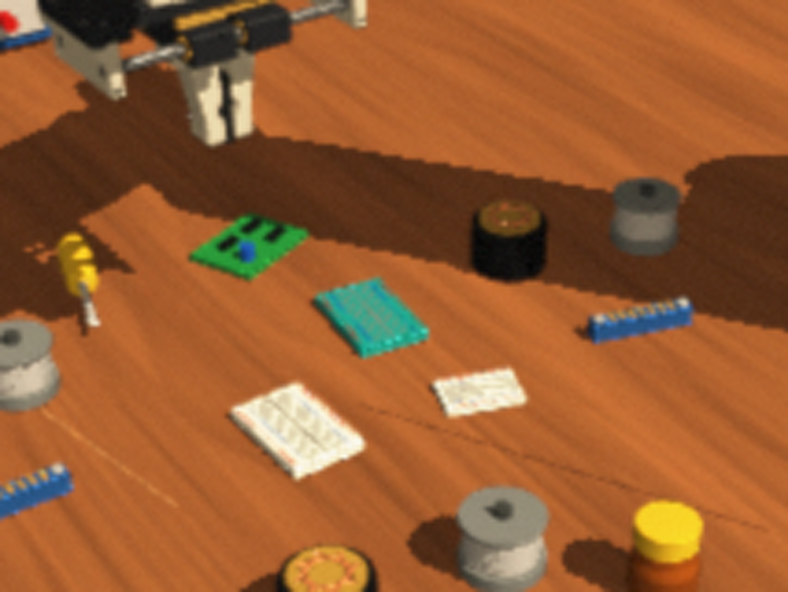

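```bash
python3 - <<'E'
from h import *
T=vision.camera_info('wrist')
p,d=snap('wrist')
W=world('wrist',d,np.array(T['tool_from_camera']))
for v in (242,246,250,254,258,262):print(v,[(u,*np.round(W[v,u]*1000).astype(int).tolist()) for u in range(258,302,3)])
E
```

```text
242 [(258, -6, -39, -75), (261, -5, -39, -76), (264, -5, -39, -75), (267, -14, 53, 191), (270, -11, 53, 192), (273, -8, 53, 192), (276, -5, 53, 190), (279, -1, 53, 191), (282, 2, 53, 191), (285, 5, 53, 190), (288, 9, 53, 192), (291, 12, 53, 191), (294, 3, -37, -69), (297, 4, -39, -75), (300, 4, -39, -75)]
246 [(258, -6, -39, -79), (261, -5, -39, -78), (264, -5, -38, -76), (267, -14, 58, 191), (270, -11, 58, 193), (273, -8, 58, 192), (276, -5, 58, 191), (279, -1, 57, 190), (282, 2, 58, 192), (285, 5, 58, 193), (288, 9, 58, 193), (291, 12, 58, 192), (294, 3, -36, -70), (297, 3, -39, -80), (300, 4, -39, -78)]
250 [(258, -6, -39, -81), (261, -5, -39, -82), (264, -5, -37, -76), (267, -7, -12, -7), (270, -5, -12, -8), (273, -4, -10, -4), (276, -2, -10, -4), (279, -1, 63, 193), (282, 0, -10, -3), (285, 2, -10, -4), (288, 3, -12, -8), (291, 5, -12, -8), (294, 3, -35, -69), (297, 3, -39, -82), (300, -1, -67, -157)]
254 [(258, -6, -39, -84), (261, -5, -39, -83), (264, -1, -67, -157), (267, -6, -12, -13), (270, -5, -12, -13), (273, -4, -10, -9), (276, -2, -10, -9), (279, -1, 68, 192), (282, 0, -10, -9), (285, 2, -10, -8), (288, 3, -10, -9), (291, 4, -12, -13), (294, 3, -34, -71), (297, 3, -39, -83), (300, 4, -39, -84)]
258 [(258, -6, -39, -86), (261, -5, -39, -86), (264, -5, -36, -78), (267, -4, -36, -78), (270, -5, -12, -18), (273, -4, -10, -13), (276, -2, -10, -13), (279, -1, 72, 191), (282, 0, -10, -14), (285, 2, -10, -13), (288, 3, -10, -14), (291, 4, -12, -18), (294, 3, -36, -78), (297, 3, -39, -85), (300, 4, -39, -86)]
262 [(258, -6, -39, -88), (261, -5, -39, -88), (264, -5, -35, -80), (267, -4, -35, -80), (270, -5, -10, -18), (273, -4, -10, -19), (276, -2, -10, -19), (279, -1, 76, 191), (282, 0, -10, -19), (285, 2, -10, -19), (288, 3, -10, -19), (291, 2, -32, -72), (294, 3, -35, -80), (297, 3, -38, -86), (300, 4, -39, -89)]
```

```bash
python3 -m jog '0 0 0 0 0 1 -1; 0 0 0 0 0 1 -1; 0 0 0 0 0 1 -1; 0 0 0 0 0 1 -1; 0 0 0 0 0 0.5 -1; 0 0 0 0 0 0.25 -1; 0 0 0 0 0 0.14 -1; 0 0 0 0 0 0 -1'
python3 - <<'E'
from h import *
p,d=snap('wrist');cv2.imwrite('pics/w2.png',p[:,:,::-1])
p,d=snap('scene');cv2.imwrite('pics/s2z.png',cv2.resize(p[100:260,160:373,::-1],None,fx=3.7,fy=3.7,interpolation=cv2.INTER_CUBIC))
E
```

```text
clock: 4.95
tool_pos: [0.5793, -0.2428, 0.0048]
orientation: [-180.0, 0.0, -177.8]
force: [-0.0, 0.5, 0.2]
opening: 0.0004
```

View pics/s2z.png

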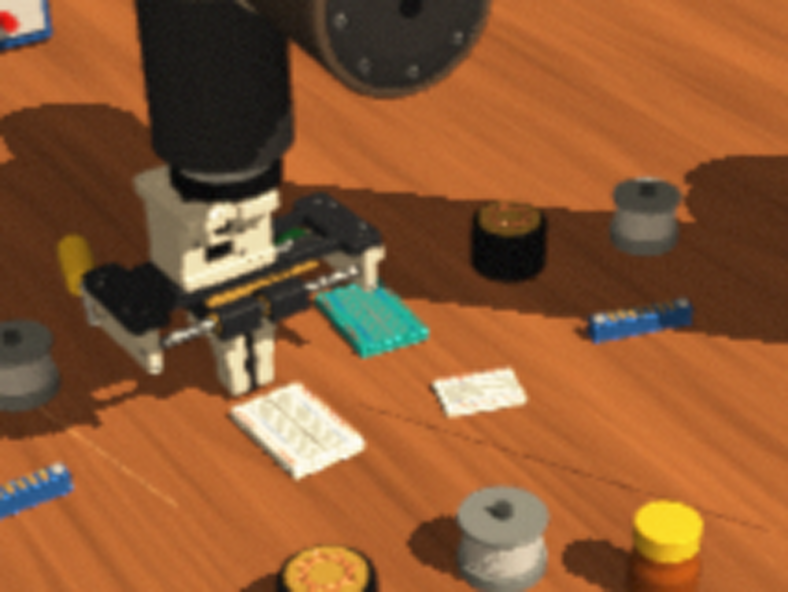

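View pics/w2.png

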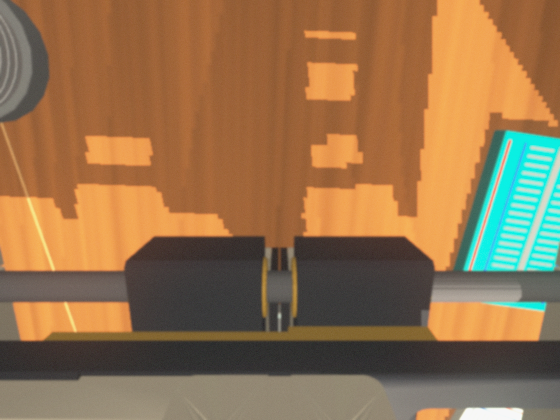

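```bash
cat >> h.py <<'E'
def path(x0,y0,a0,x1,y1=0,step=.006,stop=None,f=.054,a1=0):
    from scipy.interpolate import CubicHermiteSpline
    c=CubicHermiteSpline([x0,x1],[y0,y1],[np.tan(np.radians(a0)),np.tan(np.radians(a1))])
    stop=x1 if stop is None else stop
    n=int(np.ceil((stop-x0)/step));P=[]
    for x in np.linspace(x0,stop,n+1):
        if x<x1: y=float(c(x));a=np.degrees(np.arctan(c(x,1)))
        else: y=y1+(x-x1)*np.tan(np.radians(a1));a=a1
        h=np.radians(PSI+a);t=np.radians(PSI)
        w=O+np.array([x*np.cos(t)-y*np.sin(t),x*np.sin(t)+y*np.cos(t)])-f*np.array([np.cos(h),np.sin(h)])
        P.append((w[0],w[1],.0045,PSI+a+90))
    return P
E
python3 - <<'E'
from h import *
s=(.5793,-.2428,.0048,-177.8)
P=path(-.184,.0005,8.6,-.060,stop=-.112)
a=np.array(s);b=np.array(P[0]);b[3]-=360
pre=[tuple(a+(b-a)*k/2) for k in (1,2)]
rows(pre+P[1:],s)
E
```

```text
0 0 -0 0.01 0.15 0 -1; 0 0 -0 0.01 0.15 0.01 -1; 0 0 0.29 0.03 0.15 -0 -1; 0 0 0.27 0.04 0.16 -0 -1; 0 0 0.24 0.03 0.15 -0 -1; 0 0 0.23 0.03 0.15 -0 -1; 0 0 0.2 0.02 0.15 -0 -1; 0 0 0.18 0.03 0.15 -0 -1
0 0 0.16 0.02 0.15 -0 -1; 0 0 0.14 0.01 0.15 -0 -1; 0 0 0.11 0.02 0.15 -0 -1; 0 0 0.09 0.01 0.15 -0 -1; 0 0 0.07 0.01 0.15 -0 -1; 0 0 0.05 0 0.15 -0 -1
end 0.5738719823998282 -0.15830241200469145 0.004399999999999999 -189.43104324115572
```

```bash
python3 -m jog '0 0 0 0.01 0.15 0 -1; 0 0 0 0.01 0.15 0.01 -1; 0 0 0.29 0.03 0.15 0 -1; 0 0 0.27 0.04 0.16 0 -1; 0 0 0.24 0.03 0.15 0 -1; 0 0 0.23 0.03 0.15 0 -1; 0 0 0.2 0.02 0.15 0 -1; 0 0 0.18 0.03 0.15 0 -1'
python3 - <<'E'
from h import *
p,d=snap('scene');cv2.imwrite('pics/s3.png',p[:,:,::-1]);cv2.imwrite('pics/s3z.png',cv2.resize(p[100:260,160:373,::-1],None,fx=3.7,fy=3.7,interpolation=cv2.INTER_CUBIC))
try: print(boardpose(p,'scene'))
except Exception as e:print(e)
p,d=snap('top');cv2.imwrite('pics/t3.png',p[:,:,::-1])
print(boardpose(p)) 
E
```

```text
clock: 6.05
tool_pos: [0.5716, -0.1942, 0.0039]
orientation: [-180.0, 0.0, 174.0]
force: [-0.1, -1.8, 2.1]
opening: 0.0003
(array([ 0.57400037, -0.1633067 ]), [np.float32(58.04681), np.float32(142.8179)], np.float32(82.30015))
(array([ 0.44595529, -0.14329388]), [np.float32(38.22369), np.float32(58.46872)], np.float32(162.19945))
```

View pics/s3z.png

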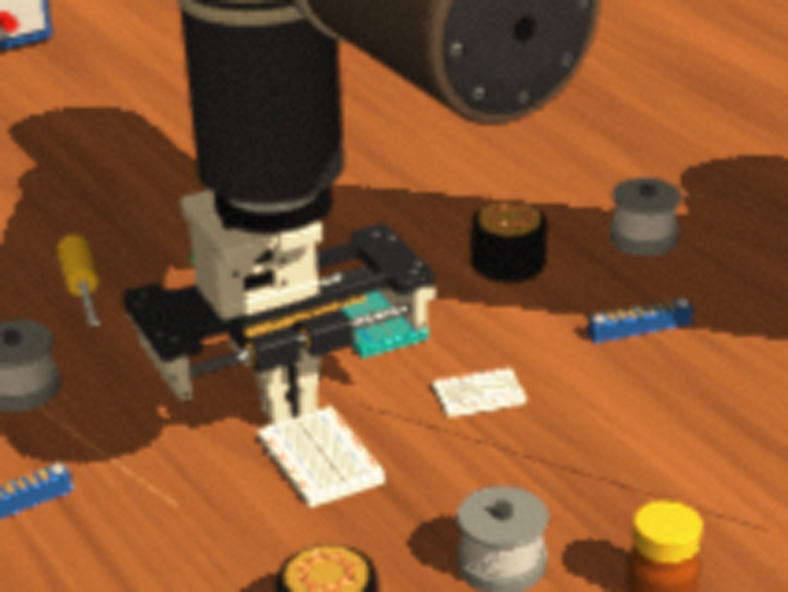

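View pics/t3.png

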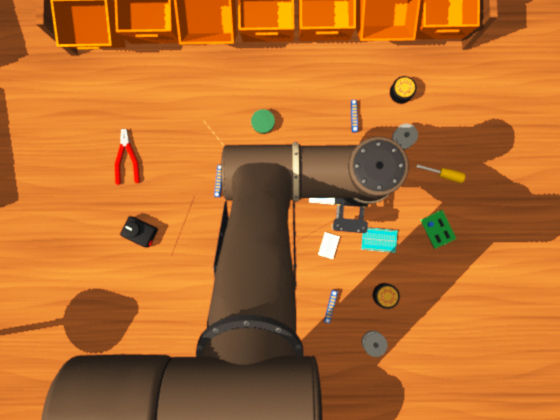

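```bash
cat >> h.py <<'E'
def sboard(p,d,c0,show=False):
    """board pose in scene cam: fit a rectangle 84x55 model by mask overlap near c0=(x,y,headingdeg); only pixels whose depth height is 3..15 mm"""
    from scipy.optimize import minimize
    W=world('scene',d);hsv=cv2.cvtColor(p,cv2.COLOR_RGB2HSV)
    m=((hsv[...,1]<95)&(hsv[...,2]>110)&(W[...,2]>.005)&(W[...,2]<.014))
    k,l,s,c=cv2.connectedComponentsWithStats(m.astype(np.uint8))
    i=l[tuple(np.argwhere(l>0)[np.argmin(np.linalg.norm(W[l>0][:,:2]-np.array(c0[:2]),axis=1))])]
    v,u=np.nonzero(l==i);q=rayplane(np.c_[u,v],.009,'scene')[:,:2]
    r=cv2.minAreaRect((q*1000).astype(np.float32))
    e=cv2.boxPoints(r);E=[e[1]-e[0],e[2]-e[1]];L=max(E,key=np.linalg.norm)
    return np.array(r[0])/1000,sorted(float(np.linalg.norm(x)) for x in E),np.degrees(np.arctan2(L[1],L[0]))%180,len(q),q
E
python3 - <<'E'
from h import *
p0=cv2.imread('pics/scene0.png')[:,:,::-1].copy()
print('scene0',boardpose(p0,'scene'))
p,d=snap('scene')
r=sboard(p,d,(.573,-.14,84));print(r[:4])
print(todock(r[0],r[2]))
E
```

```text
scene0 (array([ 0.57644067, -0.17249602]), [np.float32(57.878296), np.float32(91.42306)], np.float32(93.0644))
(array([ 0.57616919, -0.14708675]), [56.430667877197266, 105.76434326171875], np.float32(84.03017), 501)
(np.float64(-0.15446583233983513), np.float64(0.003735951907894327), np.float32(0.43016815))
```

```bash
python3 - <<'E'
from h import *
P=path(-.146,.0034,0.4,-.055);print(P[0],cur());rows(P[1:],cur())
E
```

```text
(np.float64(0.5718021879562771), np.float64(-0.19241530417783229), 0.0045, np.float64(174.0)) (np.float64(0.5713810493963406), np.float64(-0.19407427136130362), np.float64(0.003698771757386015), np.float64(174.11963386553452))
0 0 0.17 0.01 0.18 -0.02 -1; 0 0 0.13 0.02 0.15 -0 -1; 0 0 0.11 0.01 0.14 -0 -1; 0 0 0.09 0.01 0.14 -0 -1; 0 0 0.07 0.01 0.14 -0 -1; 0 0 0.05 0.01 0.15 -0 -1; 0 0 0.03 0 0.14 -0 -1; 0 0 0.02 0.01 0.14 -0 -1
0 0 -0.01 -0 0.14 -0 -1; 0 0 -0.02 -0.01 0.15 -0 -1; 0 0 -0.04 -0 0.14 -0 -1; 0 0 -0.07 -0.01 0.14 -0 -1; 0 0 -0.08 -0.01 0.14 -0 -1; 0 0 -0.1 -0.01 0.15 -0 -1; 0 0 -0.12 -0.02 0.14 -0 -1; 0 0 -0.14 -0.02 0.14 -0 -1
end 0.5850395251702002 -0.10232947062959476 0.004498771757386015 173.6039718499168
```

```bash
python3 -m jog '0 0 0.17 0.01 0.18 -0.02 -1; 0 0 0.13 0.02 0.15 0 -1; 0 0 0.11 0.01 0.14 0 -1; 0 0 0.09 0.01 0.14 0 -1; 0 0 0.07 0.01 0.14 0 -1; 0 0 0.05 0.01 0.15 0 -1; 0 0 0.03 0 0.14 0 -1; 0 0 0.02 0.01 0.14 0 -1'
python3 - <<'E'
from h import *
c=cur();print(c)
h=np.radians(c[3]-90);b=np.array(c[:2])+.054*np.array([np.cos(h),np.sin(h)]);print('tool pred',todock(b,c[3]-90))
p,d=snap('scene');cv2.imwrite('pics/s4z.png',cv2.resize(p[100:260,160:373,::-1],None,fx=3.7,fy=3.7,interpolation=cv2.INTER_CUBIC))
r=sboard(p,d,b);print(r[:4],todock(r[0],r[2]))
E
```

```text
clock: 7.2
tool_pos: [0.5751, -0.147, 0.0046]
orientation: [180.0, 0.0, 170.3]
force: [0.2, -0.3, 0.4]
opening: 0.0006
(np.float64(0.5750531924556598), np.float64(-0.14698064723161422), np.float64(0.0045758569478423425), np.float64(170.25549872904728))
tool pred (np.float64(-0.10057676604947388), np.float64(0.0017064922351806306), np.float64(-3.344501270952719))
(array([ 0.58314844, -0.09654034]), [56.142574310302734, 99.05316162109375], np.float32(79.5654), 542) (np.float64(-0.10345646271632529), np.float64(0.0024345534047941573), np.float32(-4.0345993))
```

View pics/s4z.png

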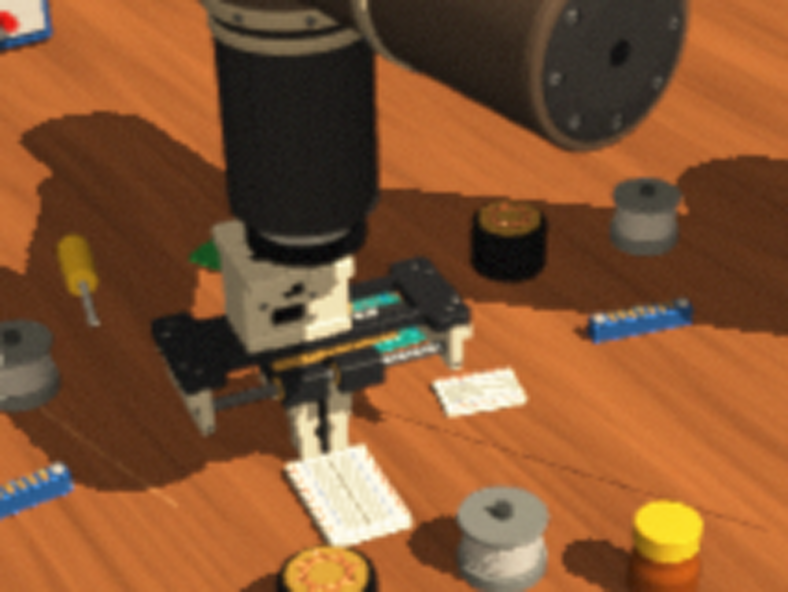

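```bash
python3 - <<'E'
from h import *
P=path(-.1006,.0019,-3.4,-.045,stop=-.045,step=.0058);print(P[0],cur());rows(P[1:],cur())
E
```

```text
(np.float64(0.5748067534186727), np.float64(-0.14697328821447242), 0.0045, np.float64(170.2)) (np.float64(0.5751508690444701), np.float64(-0.14652275127197922), np.float64(0.00460300560221388), np.float64(170.26572144477092))
0 0 -0.02 0 0.13 0 -1; 0 0 -0.04 -0 0.14 0 -1; 0 0 -0.05 -0.01 0.14 0 -1; 0 0 -0.05 -0.01 0.13 0 -1; 0 0 -0.06 -0 0.14 0 -1; 0 0 -0.06 -0.01 0.14 0 -1; 0 0 -0.07 -0.01 0.14 0 -1; 0 0 -0.07 -0.01 0.14 0 -1
0 0 -0.08 -0.01 0.14 0 -1; 0 0 -0.08 -0.01 0.14 0 -1
end 0.5860865706569989 -0.09233404574915434 0.00460300560221388 173.58887665652975
```

```bash
python3 -m jog '0 0 -0.02 0 0.13 0 -1; 0 0 -0.04 0 0.14 0 -1; 0 0 -0.05 -0.01 0.14 0 -1; 0 0 -0.05 -0.01 0.13 0 -1; 0 0 -0.06 0 0.14 0 -1; 0 0 -0.06 -0.01 0.14 0 -1; 0 0 -0.07 -0.01 0.14 0 -1; 0 0 -0.07 -0.01 0.14 0 -1'
python3 - <<'E'
from h import *
c=cur();print(c)
h=np.radians(c[3]-90);b=np.array(c[:2])+.054*np.array([np.cos(h),np.sin(h)]);print('tool pred',todock(b,c[3]-90))
p,d=snap('scene');cv2.imwrite('pics/s5z.png',cv2.resize(p[140:300,180:393,::-1],None,fx=3.7,fy=3.7,interpolation=cv2.INTER_CUBIC))
r=sboard(p,d,b);print(r[:4],todock(r[0],r[2]))
E
```

```text
clock: 8.25
tool_pos: [0.5838, -0.1038, 0.0046]
orientation: [180.0, -0.0, 172.7]
force: [0.7, -0.8, 0.1]
opening: 0.0004
(np.float64(0.5837901711699395), np.float64(-0.10381896515434183), np.float64(0.00455975942633342), np.float64(172.69476496035054))
tool pred (np.float64(-0.05662493646316936), np.float64(0.000132349687836689), np.float64(-0.9052350396494546))
(array([ 0.59027606, -0.05222061]), [56.290401458740234, 96.92761993408203], np.float32(82.381996), 526) (np.float64(-0.05861843309542363), np.float64(0.0002916212507354382), np.float32(-1.2180023))
```

View pics/s5z.png

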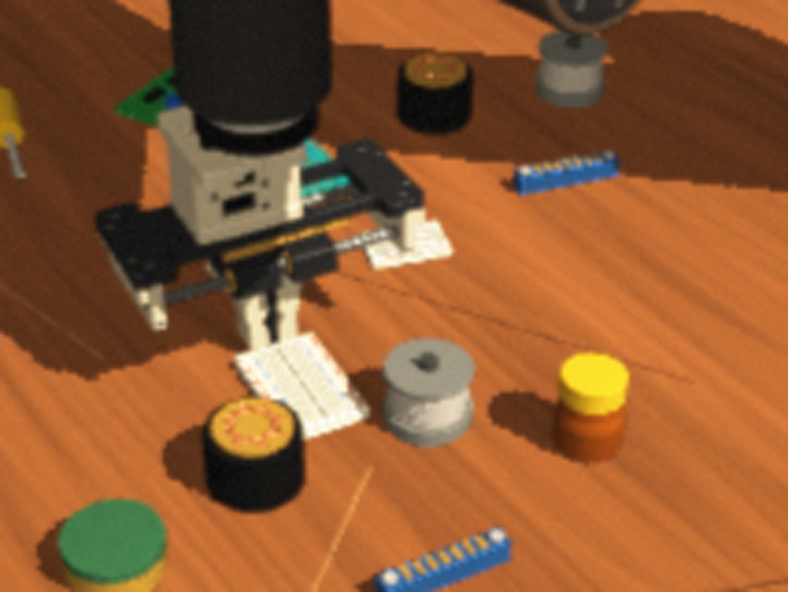

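```bash
python3 - <<'E'
from h import *
P=path(-.0566,.0003,-1,-.025,stop=.037,step=.0058);print(P[0],cur());rows(P[1:],cur())
E
```

```text
(np.float64(0.5835377658461853), np.float64(-0.10376406631351473), 0.0045, np.float64(172.6)) (np.float64(0.5840226251186424), np.float64(-0.1033686182849964), np.float64(0.0046000159145534805), np.float64(172.72891339599227))
0 0 -0 0.01 0.13 0 -1; 0 0 -0.03 -0.01 0.13 0 -1; 0 0 -0.03 0 0.14 0 -1; 0 0 -0.03 -0 0.14 0 -1; 0 0 -0.03 -0.01 0.14 0 -1; 0 0 -0.03 -0 0.13 0 -1; 0 0 -0 -0 0.14 0 -1; 0 0 -0 -0 0.14 0 -1
0 0 -0 -0 0.14 0 -1; 0 0 -0 -0 0.14 0 -1; 0 0 -0 -0 0.13 0 -1; 0 0 -0 -0 0.14 0 -1; 0 0 -0 -0 0.14 0 -1; 0 0 -0 -0 0.14 0 -1; 0 0 -0 -0 0.13 0 -1; 0 0 -0 -0 0.14 0 -1
0 0 -0 -0 0.14 0 -1
end 0.5951481422786357 -0.01083657366749004 0.0046000159145534805 173.58835008868851
```

```bash
python3 -m jog '0 0 0 0.01 0.13 0 -1; 0 0 -0.03 -0.01 0.13 0 -1; 0 0 -0.03 0 0.14 0 -1; 0 0 -0.03 0 0.14 0 -1; 0 0 -0.03 -0.01 0.14 0 -1; 0 0 -0.03 0 0.13 0 -1; 0 0 0 0 0.14 0 -1'
python3 - <<'E'
from h import *
c=cur();print(c)
h=np.radians(c[3]-90);b=np.array(c[:2])+.054*np.array([np.cos(h),np.sin(h)]);print('tool pred',todock(b,c[3]-90))
p,d=snap('scene');cv2.imwrite('pics/s6z.png',cv2.resize(p[140:300,180:393,::-1],None,fx=3.7,fy=3.7,interpolation=cv2.INTER_CUBIC))
r=sboard(p,d,b);print(r[:4],todock(r[0],r[2]))
E
```

```text
clock: 9.18
tool_pos: [0.5888, -0.0662, 0.0046]
orientation: [-180.0, 0.0, 173.5]
force: [0.2, -1.3, 0.4]
opening: 0.0003
(np.float64(0.5887768743056059), np.float64(-0.06619288748793532), np.float64(0.004565250227062358), np.float64(173.52745776652722))
tool pred (np.float64(-0.018670788792152688), np.float64(0.0001556217949987555), np.float64(-0.07254223347277389))
(array([ 0.59294818, -0.01678663]), [56.021278381347656, 99.40042114257812], np.float32(82.537254), 557) (np.float64(-0.02310741942454676), np.float64(0.0015859432046161875), np.float32(-1.0627441))
```

View pics/s6z.png

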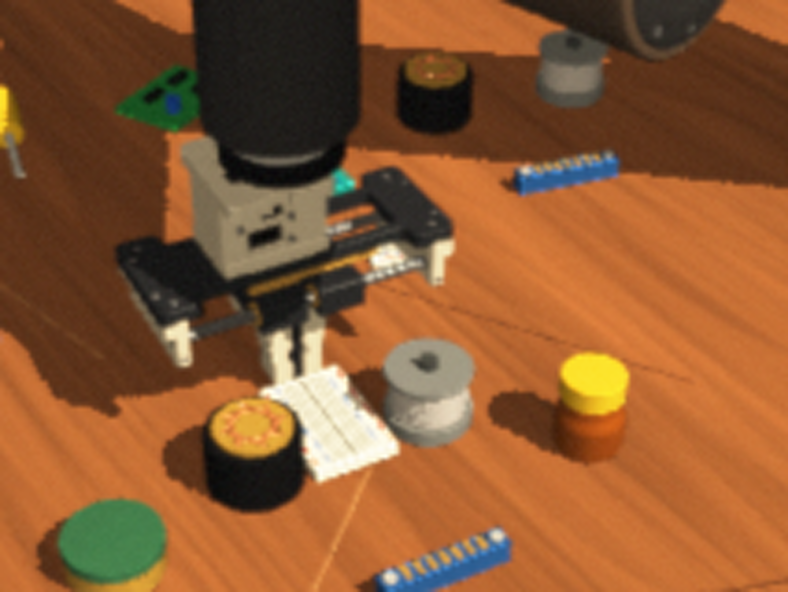

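```bash
python3 -m jog '0 0 0 0 0.14 0 -1; 0 0 0 0 0.14 0 -1; 0 0 0 0 0.14 0 -1; 0 0 0 0 0.14 0 -1; 0 0 0 0 0.14 0 -1; 0 0 0 0 0.14 0 -1; 0 0 0 0 0.14 0 -1; 0 0 0 0 0.14 0 -1'
python3 - <<'E'
from h import *
c=cur();print(c)
h=np.radians(c[3]-90);b=np.array(c[:2])+.054*np.array([np.cos(h),np.sin(h)]);print('tool pred',todock(b,c[3]-90))
p,d=snap('scene');cv2.imwrite('pics/s7z.png',cv2.resize(p[140:300,180:393,::-1],None,fx=3.7,fy=3.7,interpolation=cv2.INTER_CUBIC))
r=sboard(p,d,b);print(r[:4],todock(r[0],r[2]))
E
```

```text
clock: 10.22
tool_pos: [0.5938, -0.0217, 0.0045]
orientation: [-180.0, -0.0, 173.5]
force: [-0.5, -0.5, 0.5]
opening: 0.0005
(np.float64(0.5937892188170738), np.float64(-0.021665857890744877), np.float64(0.004544371927957595), np.float64(173.52206244766367))
tool pred (np.float64(0.026137458770096832), np.float64(0.00013281009939413455), np.float64(-0.07793755233632282))
(array([0.59969281, 0.0315335 ]), [56.98212814331055, 94.70039367675781], np.float32(83.51415), 690) (np.float64(0.025663393495196824), np.float64(0.0002695408112316708), np.float32(-0.08584595))
```

View pics/s7z.png

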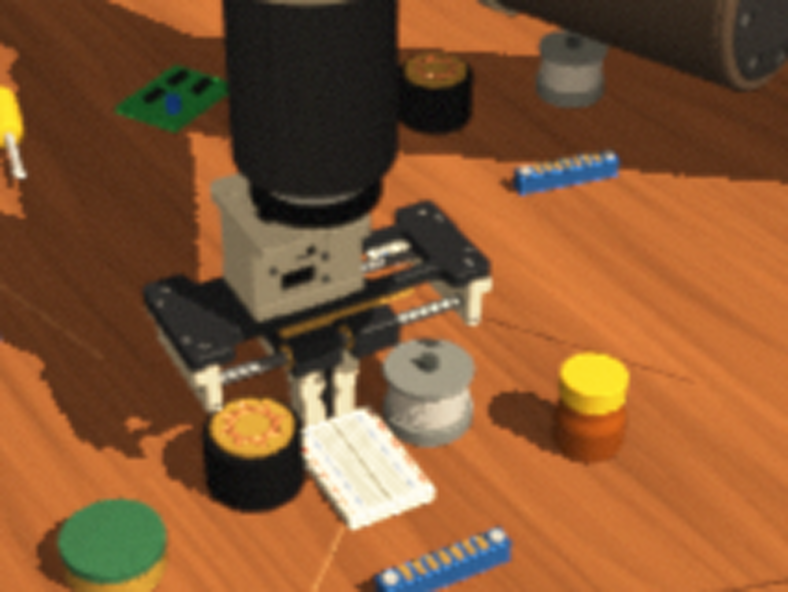

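```bash
python3 -m jog '0 0 0 0 0.14 0 -1; 0 0 0 0 0.14 0 -1; 0 0 0 0 0.14 0 -1; 0 0 0 0 0.14 0 -1'
python3 -m jog '0 0 0 0 0.14 0 -1; 0 0 0 0 0.14 0 -1; 0 0 0 0 0.12 0 -1'
python3 - <<'E'
from h import *
c=cur();print(c)
h=np.radians(c[3]-90);b=np.array(c[:2])+.054*np.array([np.cos(h),np.sin(h)]);print('tool pred',todock(b,c[3]-90))
p,d=snap('scene');cv2.imwrite('pics/s8z.png',cv2.resize(p[180:340,210:423,::-1],None,fx=3.7,fy=3.7,interpolation=cv2.INTER_CUBIC))
r=sboard(p,d,b);print(r[:4],todock(r[0],r[2]))
E
```

```text
clock: 10.78
tool_pos: [0.5963, 0.0006, 0.0046]
orientation: [-180.0, -0.0, 173.5]
force: [-0.2, -0.3, 0.2]
opening: 0.0003
clock: 11.15
tool_pos: [0.5982, 0.0165, 0.0046]
orientation: [180.0, 0.0, 173.5]
force: [-0.5, 0.1, 1.1]
opening: 0.0001
(np.float64(0.5981522509773706), np.float64(0.016506174253413698), np.float64(0.004572499493671375), np.float64(173.52982515394518))
tool pred (np.float64(0.06455795171655593), np.float64(5.928054367116721e-05), np.float64(-0.07017484605481172))
(array([0.60375275, 0.06844679]), [56.665740966796875, 93.22277069091797], np.float32(83.84407), 754) (np.float64(0.06279919370061689), np.float64(0.0003495911635868938), np.float32(0.24407196))
```

View pics/s8z.png

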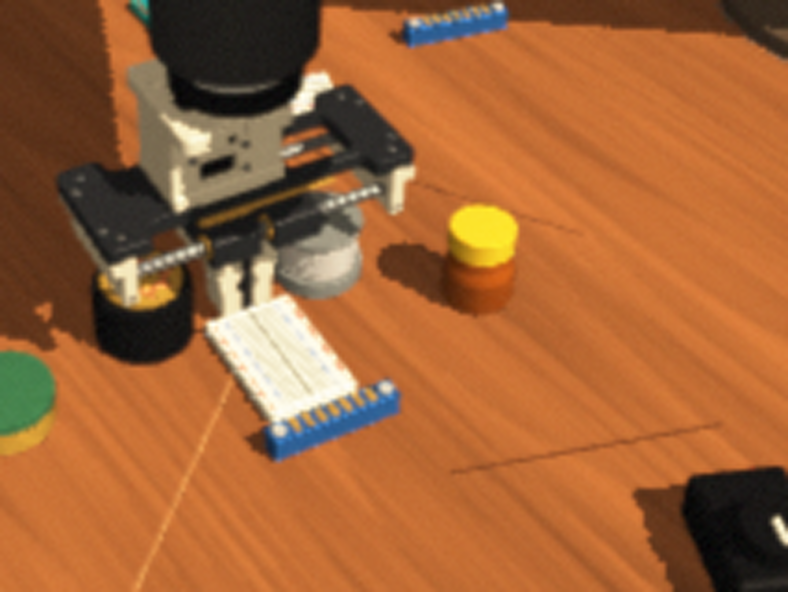

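Now the slow final approach, stopping when the force rises.

```bash
python3 -m jog '0 0 0 0 0.06 0 -1; 0 0 0 0 0.05 0 -1; 0 0 0 0 0.04 0 -1'
python3 -m jog '0 0 0 0 0.03 0 -1; 0 0 0 0 0 0 -1'
```

```text
clock: 11.58
tool_pos: [0.5987, 0.0221, 0.0046]
orientation: [180.0, -0.0, 173.5]
force: [-0.4, 0.0, 0.3]
opening: 0.0004
clock: 11.82
tool_pos: [0.599, 0.0234, 0.0046]
orientation: [180.0, 0.0, 173.5]
force: [0.2, 0.8, 0.2]
opening: 0.0007
```

```bash
python3 -m jog '0 0 0 0 0.03 0 -1; 0 0 0 0 0 0 -1'
```

```text
clock: 12.08
tool_pos: [0.5991, 0.0245, 0.0046]
orientation: [180.0, 0.0, 173.5]
force: [0.3, -0.8, 1.3]
opening: 0.0008
```

```bash
python3 -m jog '0 0 0 0 0.02 0 -1; 0 0 0 0 0 0 -1'; python3 -m jog '0 0 0 0 0.02 0 -1; 0 0 0 0 0 0 -1'
```

```text
clock: 12.32
tool_pos: [0.5992, 0.0253, 0.0046]
orientation: [180.0, 0.0, 173.5]
force: [-0.4, -0.2, 0.1]
opening: 0.0006
clock: 12.58
tool_pos: [0.5992, 0.0261, 0.0046]
orientation: [-180.0, -0.0, 173.5]
force: [0.3, 0.0, -0.6]
opening: 0.0003
```

```bash
python3 -m jog '0 0 0 0 0.02 0 -1; 0 0 0 0 0 0 -1'; python3 -m jog '0 0 0 0 0.02 0 -1; 0 0 0 0 0 0 -1'
python3 - <<'E'
from h import *
c=cur();b=(.602,.08)
p,d=snap('scene');cv2.imwrite('pics/s9z.png',cv2.resize(p[240:320,240:347,::-1],None,fx=7,fy=7,interpolation=cv2.INTER_CUBIC))
r=sboard(p,d,b);print(r[:4],todock(r[0],r[2]))
E
```

```text
clock: 12.82
tool_pos: [0.5994, 0.0269, 0.0046]
orientation: [180.0, 0.0, 173.5]
force: [0.6, -0.2, 0.7]
opening: 0.0005
clock: 13.08
tool_pos: [0.5994, 0.0275, 0.0046]
orientation: [-180.0, -0.0, 173.5]
force: [0.9, -1.3, 0.4]
opening: 0.0003
(array([0.60412585, 0.07407372]), [56.20101547241211, 84.0441665649414], np.float32(83.84415), 687) (np.float64(0.06843263881181508), np.float64(0.0006060355467455451), np.float32(0.24414825))
```

View pics/s9z.png

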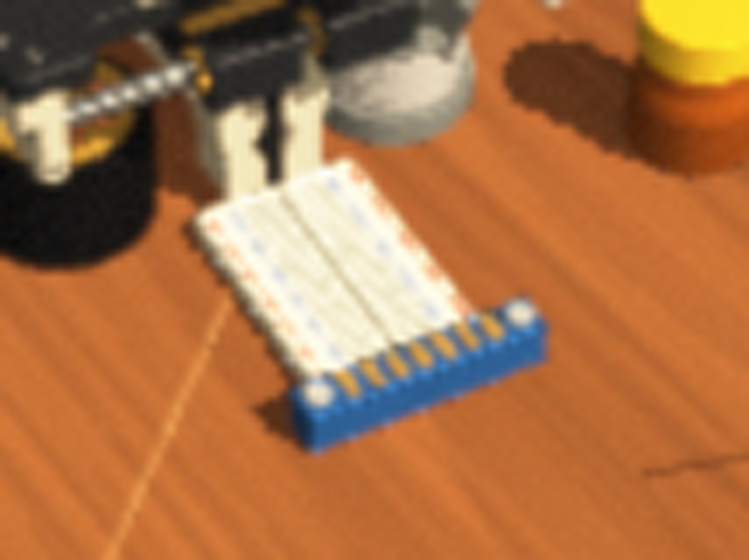

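```bash
python3 -m jog '0 0 0 0 0.02 0 -1; 0 0 0 0 0 0 -1'; python3 -m jog '0 0 0 0 0.02 0 -1; 0 0 0 0 0 0 -1'
```

```text
clock: 13.38
tool_pos: [0.5993, 0.0277, 0.0045]
orientation: [-180.0, -0.0, 173.5]
force: [0.1, -5.9, -0.1]
opening: 0.0004
clock: 13.62
tool_pos: [0.5992, 0.0279, 0.0045]
orientation: [-179.9, -0.1, 173.5]
force: [1.6, -8.4, -0.2]
opening: 0.0004
```

```bash
python3 -m jog '0 0 0 0 -0.05 0 -1; 0 0 0 0 -0.1 0 -1; 0 0 0 0 -0.15 0 -1; 0 0 0 0 0 -0.5 -1; 0 0 0 0 0 -1 -1; 0 0 0 0 0 -1 -1; 0 0 0 0 0 -1 -1; 0 0 0 0 0 -1 -1'
python3 -m jog '0 0 0 0 -1 0 -1; 0 0 0 0 -1 0 -1; 0 0 0 0 -1 0 -1; 0 0 0 0 -1 0 -1; 0 0 0 0 -1 0 -1; 0 0 0 0 -1 0 -1; 0 0 0 0 -1 0 -1; 0 0 0 0 -1 0 -1'
python3 - <<'E'
from h import *
p,d=snap('top');cv2.imwrite('pics/t10.png',p[:,:,::-1])
r=boardpose(p);print(r,todock(r[0],r[2]))
for t in ['paddle','cutters','flux_tin','part_jar','green_board','driver']:print(t,[(x['score'],x['location']) for x in nets.boxes_of(t,'top')][:1])
p,d=snap('scene');cv2.imwrite('pics/s10z.png',cv2.resize(p[230:320,230:350,::-1],None,fx=6,fy=6,interpolation=cv2.INTER_CUBIC))
E
```

```text
clock: 14.62
tool_pos: [0.598, 0.0172, 0.186]
orientation: [180.0, 0.0, 173.5]
force: [1.7, 0.3, 0.2]
opening: 0.0007
clock: 15.62
tool_pos: [0.5618, -0.3019, 0.1846]
orientation: [180.0, 0.0, 173.5]
force: [0.7, -0.0, 0.2]
opening: 0.0002
(array([0.60565869, 0.08665495]), [np.float32(78.960655), np.float32(99.83005)], np.float32(83.53394)) (np.float64(0.08110633300785527), np.float64(0.00048516853886122757), np.float32(-0.0660553))
paddle []
cutters [(0.85, [0.672, 0.3655, 0.0117])]
flux_tin [(0.82, [0.7568, 0.0165, 0.023])]
part_jar []
green_board [(0.9, [0.4735, -0.4204, 0.0067])]
driver [(0.36, [0.6018, 0.0755, 0.0091])]
```

View pics/t10.png

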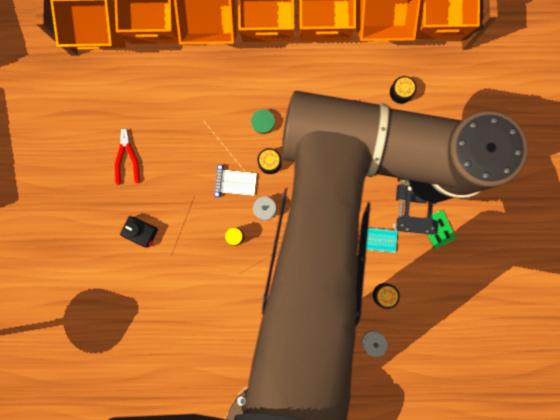

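View pics/s10z.png

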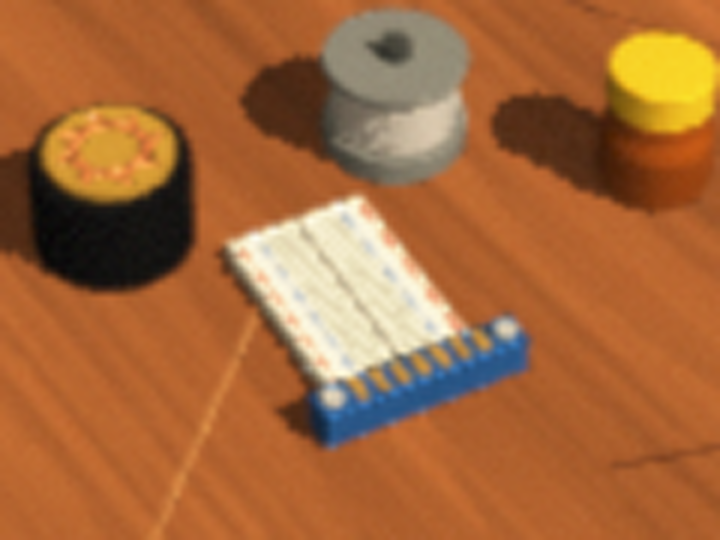

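```bash
python3 - <<'E'
from plant import ctrl
print(ctrl.close_job(),ctrl.get_obs()['clock'])
E
```

```text
the job is handed in; nothing more can be done
the job is handed in; nothing more can be done
```

I pushed the larger white breadboard flat through the leftmost gap with the shut fingers on its short end. I stopped when the force against the strip rose from about 1 N to 8 N, then backed off, lifted clear and handed in at about 16 s. The job gives no verdict, so these are my own last checks.

- **Final position:** from the top view, the board's rear edge puts its origin at x ≈ 0.073 m in the dock's frame. It sits about 0.5 mm off the centre line and within 0.1° of square. This is an indirect measurement, because the board's outline merged with the strip's in that picture.
- **In the gap:** the board passed at |y| of about 1.6 mm or less, by both the scene camera and the tool's position.
- **Lying flat:** it looked flat in the last scene picture, and the robot was well clear of everything.
- **Other things:**
  - The tin was measured within about 2 mm of its starting place.
  - The cutters were found and look unmoved, though I took no starting measurement of them to compare.
  - The jar and paddle look unmoved, but the network did not find them at the end.
  - The green board was partly hidden by the gripper.
  - The driver was hidden by the arm, and the network gave only a false hit on the breadboard.
  - The fingers never went near any of these.

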